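# Turn the amethyst to the viewing place and swing the magnifier over it

### The job

Show the purple amethyst to the customer: push on an arm of the crystal carousel with a fingertip and turn it until the amethyst stands at the viewing place, in line with the brass tongue. Then push the magnifier's swing arm round until its lens is centred over the amethyst there. Do not touch, lift or topple the three stones in the dishes, and leave the other things on the table where they are.

Things in the scene. Friction and masses are not known exactly. Their poses are not given: they have to be found in the camera images.
- amethyst: Purple six-sided crystal point, 32 mm across at the foot, 42 mm tall, 35 to 70 g, standing loose in one of the three carousel dishes (which one varies). Origin: centre of its underside, 46 mm above the table.
- rose_quartz: Pink crystal point, same size, loose in another dish. Origin: centre of its underside.
- green_fluorite: Green crystal point, same size, loose in the third dish. Origin: centre of its underside.
- carousel (a joint): Turning angle of the carousel about its upright axis, rad, 0 at the start of the run, positive anticlockwise seen from above. It turns freely both ways (9 rad each way, no useful stop), has light friction (about 1 N of push at 75 mm from the axis) and stays where it is left.
- hub (a point): On the carousel's upright axis, 60 mm above the table. The carousel is a brass hub of radius 22 mm, topping out at 73 mm, with three straight light-wood arms 120 degrees apart. Each arm is a bar 12 mm wide and 16 mm high (44 to 60 mm above the table) running out from the hub to a dish. The hub, arms and dishes turn together; below the arms is free space down to the fixed dark slate plinth of the stand, a disc of radius 165 mm whose top is 12 mm above the table.
- dish0 (a point): Centre of the mouth of dish 0, 60 mm above the table and 120 mm from the hub axis, at the end of arm 0. The white round dish is 52 mm across outside, 42 mm inside, 14 mm deep; between hub and dish the bare arm shows from 22 to 94 mm from the axis.
- dish1 (a point): Centre of the mouth of dish 1, 60 mm above the table and 120 mm from the hub axis, at the end of arm 1. The white round dish is 52 mm across outside, 42 mm inside, 14 mm deep; between hub and dish the bare arm shows from 22 to 94 mm from the axis.
- dish2 (a point): Centre of the mouth of dish 2, 60 mm above the table and 120 mm from the hub axis, at the end of arm 2. The white round dish is 52 mm across outside, 42 mm inside, 14 mm deep; between hub and dish the bare arm shows from 22 to 94 mm from the axis.
- viewing_place (a point): The viewing place: a fixed point of the stand, 120 mm from the hub axis and 60 mm above the table, in line with the brass tongue (22 x 60 mm flat strip, lying radially on the edge of the plinth, 140 to 200 mm from the axis). A dish whose arm points along the tongue has its centre here. The point's own y axis points radially outwards along the tongue, away from the hub.
- loupe (a joint): Swing angle of the magnifier arm, rad: 0 with the lens centred over the viewing place, positive swung away, clockwise seen from above. It starts swung away by 0.9 to 1.6 rad, can go from -0.7 to 2.1, has light friction (under 1 N at 90 mm) and stays where it is left.
- loupe_pivot (a point): On the magnifier's upright pivot axis, 163 mm above the table, on a 16 mm steel post with a dark round foot 76 mm across beside the plinth. The pivot cap is 28 mm across, 150 to 176 mm above the table.
- lens (a point): Centre of the clear round lens, 163 mm above the table and 141 mm from the pivot axis. The lens has a black rim 77 mm across, 12 mm high; a straight black bar 12 mm wide and 16 mm high (155 to 171 mm above the table) joins pivot and rim, bare from 14 to 100 mm from the pivot axis. Free space lies below it.
- bowl_left: Bystander: loose kraft-coloured bowl, 100 mm across, 36 mm high; origin under its centre.
- bowl_right: Bystander: loose kraft-coloured bowl, 100 mm across, 36 mm high; origin under its centre.
- black_point: Bystander: loose black crystal point, 32 mm across, 85 mm tall; origin under its centre.
- blue_point: Bystander: loose blue crystal point, 34 mm across, 75 mm tall; origin under its centre.
- gift_box: Bystander: loose blue gift box 55 x 55 x 35 mm; origin under its centre.
- geode: Bystander: loose grey geode with purple tips, 76 mm across, about 62 mm tall; origin under its centre.

How it is judged:
On the way, in this order (a step that is already met when the one before it is completed fails the run):
1. the amethyst is brought to the viewing place by turning the carousel, within 15 mm, and the carousel stops there (horizontal distance between amethyst and viewing_place below 0.015 m and velocity of joint carousel between -0.05 and 0.05 rad/s), for 0.2 s.
2. then the lens is swung over the viewing place, within 15 mm (horizontal distance between each of lens, amethyst and viewing_place below 0.015 m), for 0.2 s.
At the end, for the whole second after the job is handed in: The amethyst stands upright in its dish within 15 mm (horizontally) of the viewing place, the lens centre is within 15 mm (horizontally) of the viewing place, carousel and magnifier are at rest, all three stones stand upright in their dishes, and no bystander has moved more than 20 mm (all of step 2 and angle between each of amethyst, rose_quartz, green_fluorite's own z axis and vertical below 0.2 rad and height (world z) of amethyst between 0.04 and 0.054 m and height (world z) of rose_quartz between 0.04 and 0.054 m and height (world z) of green_fluorite between 0.04 and 0.054 m and velocity of joint carousel between -0.05 and 0.05 rad/s and velocity of joint loupe between -0.05 and 0.05 rad/s and distance of each of bowl_left, bowl_right, black_point, blue_point, gift_box, geode from where it was at the start of the episode below 0.02 m); the robot touches nothing.
It fails at once if a stone in a dish is touched by the robot (contact force between any of the fingers, the arm and amethyst above 0.3 N or contact force between any of the fingers, the arm and rose_quartz above 0.3 N or contact force between any of the fingers, the arm and green_fluorite above 0.3 N).
It fails at once if a stone is lifted out of its dish or toppled (height (world z) of any of amethyst, rose_quartz, green_fluorite above 0.056 m or angle between any of amethyst, rose_quartz, green_fluorite's own z axis and vertical above 0.35 rad).
It fails at once if one of the other loose things on the table is moved by more than 20 mm (distance of any of bowl_left, bowl_right, black_point, blue_point, gift_box, geode from where it was at the start of the episode above 0.02 m).
It also fails if it takes over 64 s, if anything falls off the work surface, if the arm or the gripper's body presses on something with over 40 N, if the wrist force passes 120 N, or if a joint passes its speed limit or range.

### The arm

A 7-joint arm with a two-finger parallel gripper is mounted at the origin on the work surface. World frame = base frame: x ahead of the robot, y to its left, z up, the work surface at z = 0. Lengths are in m, angles in rad, forces in N, time in s.
With the tool pointing down it reaches from about 0.425 to 1.025 m from the base axis. Payload 3.6 kg.
Tool frame: the origin (TCP) lies on the centre line of the jaws, within the pads' length; the fingertips stand robot.tips_ahead ahead of it and the grasp point (between the pads) lies 2 mm behind it (robot.tips_ahead is the distance from the TCP to the fingertips, in m); z points along the fingers, y is the direction in which the jaws open and shut (so a half turn about z gives the same grasp; the last joint's range is limited). The gripper opens to 85 mm and grips with 20 to 120 N. Pads are 22 mm wide; open, the fingers measure 114 mm over their backs; the gripper's body (76 mm by 85 mm) begins 54 mm behind the grasp point. The pads swing forward as they close: fully open they stand 13 mm farther back than shut.
Start: joints at [-1.306, 0.591, 0.048, 1.609, -0.033, 0.943, -0.034], TCP at [0.255, 0.679, 0.248] pointing down, gripper open.
Joint ranges: [-2.69, 2.69], [-0.47, 2.24], [-1.27, 1.36], [0.19, 2.51], [-1.53, 4.68], [0.08, 2.07], [-3.09, 3.09]. Speed limits (rad/s): [2.57, 2.57, 3.14, 3.14, 3.14, 3.14, 3.14].

### API

Orientations are given as a unit quaternion [x, y, z, w].
In Python, from workcell import robot, grab_frame, calibration, look_for, regions_of gives the robot as it stands. The module is installed in compiled form; this text tells all that it offers.
- The arm moves only by the tool apply_moves, never from a script. Its argument "steps" is a list of rows, each an object of numbers: "x", "y", "z": the shift along the world's x, y, z in mm; "ax", "ay", "az": the turn, a rotation vector about the world's x, y, z in degrees; "fingers": the opening, from 0 (shut) to 1 (fully open). A call has 1 to 12 rows; each row is the pose to reach, as a shift and turn from the pose commanded when the call began; what a row does not reach only later rows make up. A row lasts 1/8 s, in which the tool goes at most 62.5 mm and 10.7 degrees, less where a joint would pass 70% of its speed; a pose out of reach is approached as far as the arm can. A call with a gripper value outside its range is refused whole. The fingers move at their own pace and stop on an object; "squeeze" is the grip in N (left out, the last holds). Time passes only in rows, so rows that repeat a pose let the fingers close. It gives the time, the measured TCP pose, the force and the opening at its end, in the units of the state.
- robot.get_state(): the state, without advancing time (a new reading comes with each control period).
- grab_frame(name): name is "side" or "top" or "wrist"; returns (picture, depth): 400x640x3 uint8, blue, green, red; 400x640 float32, m along the optical axis (not along the pixel's ray), 0 where there is no reading.
- calibration(name): a dict with "K" (3x3 intrinsics, pixels), "cam_to_world" (4x4, takes a point from camera to world coordinates); the wrist camera has in their place "mount" (4x4, takes a point from camera to tool coordinates, whose origin is the TCP and whose axes are the flange's). Camera axes: x right, y up, looking along -z (the intrinsics and any distortion apply to the point x, -y, -z); pixel columns grow to the right and rows downward; lengths in m; the calibration is good to about 2 mm. The wrist camera is an equidistant fisheye: a pixel r from the principal point sees the ray r / f radians off the axis. A picture is of the moment at which its call begins: read the wrist's pose just before it. calibration takes no time and is no camera call.
- robot.finish_job(): hands the job in, once; it reports no verdict.
Trained networks look in the newest picture that a camera, given by its name, has taken for a name from the list of things; names that differ only in an ending like _2 or _b are one class to them, and where a whole thing is asked for, a point or a joint stands for the part that bears it (a point fixed in the world has none). Each returns a list of dicts, best first, with "confidence" (0 to 1); they miss things now and then, are a little off and sometimes report something else, mostly with a low value. They report only what shows in the picture. A call takes as long as a camera call.
- look_for(camera, thing): "box" ([left, top, right, bottom] in pixels, round what is visible of it).
- regions_of(camera, thing): "pixels" (400x640 bool, what is visible of it) and "box" ([left, top, right, bottom] in pixels, round what is visible of it).
The state is a dict: "clock": time; "q": joint angles; "joint_vel": joint speeds; "joint_torque": joint torques, N m; "eef_pos": TCP position; "ee_rot": TCP orientation; "ft_force": force on the tool from outside, world axes, zero at the start; "ft_torque": the same for the moment, N m; "finger_gap": opening from 0.0 (shut) to 1.0 (fully open).
Only numpy, scipy, OpenCV 4.12 (cv2) and the standard library are available. Lean on these libraries where they do the work, as an engineer would, in place of code of your own. Each camera call takes 0.05 s, during which the arm holds its last target. There are 200 camera calls.

## Working session

There is one attempt and no reset: what is moved stays moved. The work goes in short steps, Python scripts to look and compute and a tool call to move; the robot and the scene stay as the last step left them, time stands still between calls to the robot, and variables do not carry over. Pictures are saved under pics/ and viewed, about 8 in all and at most 12, crops included, and the job is handed in when it is done.

Besides the shell and the picture viewer there is one more tool, called after ">>>" in YAML: its name, and indented under it one key for each argument. apply_moves: Moves the arm, as the interface text tells. Its arguments: {"type":"object","properties":{"steps":{"type":"array"},"squeeze":{"type":"number"}},"required":["steps"]}

```bash
mkdir -p pics
cat > h.py <<'E'
import numpy as np, cv2
from workcell import robot, grab_frame, calibration, look_for, regions_of
def cloud(name):
    im,d=grab_frame(name); c=calibration(name); K=np.array(c["K"]); T=np.array(c["cam_to_world"])
    v,u=np.mgrid[0:400,0:640]
    p=np.stack([(u-K[0,2])/K[0,0]*d,-(v-K[1,2])/K[1,1]*d,-d],-1)
    P=p@T[:3,:3].T+T[:3,3]; P[d<=0]=np.nan
    return im,P
E
python3 - <<'E'
from h import *
s=robot.get_state(); print({k:np.round(v,3) for k,v in s.items()}, robot.tips_ahead)
for n in ("top","side"):
    im,P=cloud(n); cv2.imwrite(f"pics/{n}0.png",im); np.save(n+".npy",P); print(n,calibration(n))
    for t in ["amethyst","rose_quartz","green_fluorite","hub","dish0","lens","loupe_pivot","bowl_left","black_point","blue_point","gift_box","geode"]:
        for r in regions_of(n,t)[:3]:
            m=r["pixels"]; print(t,round(r["confidence"],2),np.round(r["box"]),np.round(np.nanmedian(P[m],0),3),np.round(np.nanpercentile(P[m][:,2],97),3))
E
```

```text
{'clock': np.float64(0.0), 'q': array([-1.305,  0.592,  0.048,  1.61 , -0.033,  0.943, -0.034]), 'joint_vel': array([ 0.001,  0.001, -0.001, -0.   ,  0.   , -0.   , -0.001]), 'joint_torque': array([-1.0000e-03, -5.4870e+01,  1.5470e+00, -1.9812e+01,  1.0000e-02,
        9.0000e-03,  0.0000e+00]), 'eef_pos': array([0.254, 0.678, 0.247]), 'ee_rot': array([ 0.178,  0.984, -0.001, -0.   ]), 'ft_force': array([ 0.022,  0.529, -0.313]), 'ft_torque': array([-0.007, -0.01 ,  0.064]), 'finger_gap': np.float64(1.003)} 0.017
top {'K': array([[428.86545659,   0.        , 314.40003242],
       [  0.        , 428.86545659, 203.27532996],
       [  0.        ,   0.        ,   1.        ]]), 'cam_to_world': array([[-0.00988799,  0.98552358, -0.16924981,  0.33747446],
       [-0.9997129 , -0.00604869,  0.02318482,  0.00744331],
       [ 0.02182544,  0.16943047,  0.98530045,  1.19391228],
       [ 0.        ,  0.        ,  0.        ,  1.        ]])}
amethyst 0.55 [320. 238. 330. 248.] [ 0.426 -0.048  0.077] 0.087
green_fluorite 0.67 [367. 175. 370. 186.] [ 0.589 -0.17   0.075] 0.087
hub 0.78 [281. 16
[... 1666 characters left out ...]
48  0.054] 0.071
hub 0.57 [273. 153. 296. 175.] [ 0.647 -0.359  0.03 ] 0.055
dish0 0.81 [272. 184. 364. 241.] [ 0.546 -0.048  0.054] 0.072
lens 0.9 [241. 220. 320. 255.] [0.555 0.181 0.165] 0.175
lens 0.41 [366. 152. 378. 173.] [ 0.355 -0.365  0.029] 0.075
lens 0.21 [271. 186. 364. 242.] [ 0.544 -0.048  0.054] 0.071
loupe_pivot 0.77 [241. 219. 322. 255.] [0.555 0.181 0.165] 0.175
bowl_left 0.62 [304. 350. 353. 398.] [0.482 0.403 0.017] 0.037
black_point 0.48 [364. 148. 374. 175.] [ 0.355 -0.364  0.037] 0.077
blue_point 0.85 [222. 337. 241. 367.] [0.669 0.383 0.036] 0.07
gift_box 0.89 [376. 296. 415. 335.] [0.343 0.268 0.034] 0.037
geode 0.87 [272. 155. 296. 174.] [ 0.648 -0.359  0.03 ] 0.055
```

Run:
```python
from h import *
a=cv2.imread("pics/top0.png")[110:310,120:490]; a=cv2.resize(a,None,fx=2.1,fy=2.1,interpolation=2); cv2.imwrite("pics/top_c.png",a)
P=np.load("top.npy"); im=cv2.imread("pics/top0.png"); hsv=cv2.cvtColor(im,cv2.COLOR_BGR2HSV)
# elevated black loupe structure
z=P[...,2]; m=(z>.14)&(z<.19)
m[:, :190]=0; m[:,320:]=0
n,l,st,c=cv2.connectedComponentsWithStats(m.astype(np.uint8))
for i in range(1,n):
    if st[i,4]>20: print(st[i],np.round(np.nanmean(P[l==i],0),3))
    if st[i,4]>200:
        Q=P[l==i]; np.save("loupe.npy",Q); print(np.round(Q.min(0),3),np.round(Q.max(0),3))
        for zz in(.172,): print("cap",np.round(Q[Q[:,2]>zz].mean(0),4),(Q[:,2]>zz).sum())
# hub top
m=(z>.068)&(z<.078)&(np.hypot(P[...,0]-.543,P[...,1]+.057)<.05); Q=P[m]; print("hub",np.round((Q.min(0)+Q.max(0))/2,4),np.round(Q.max(0)-Q.min(0),4),np.round(Q.mean(0),4))
for p in [(.426,-.048),(.589,-.17),(.613,.032)]:
    m=(z>.052)&(z<.092)&(np.hypot(P[...,0]-p[0],P[...,1]-p[1])<.04)
    m&=np.hypot(P[...,0]-.543,P[...,1]+.057)>.09
    Q=P[m]; print(np.round((Q.min(0)+Q.max(0))/2,4),np.round(Q.max(0)-Q.min(0),4),np.round(Q.mean(0),4))
```

```text
[ 212  136   43   76 1126] [0.564 0.183 0.166]
[0.497 0.131 0.151] [0.682 0.232 0.18 ]
cap [0.6502 0.1515 0.1746] 117
[301 397  19   3  45] [ 0.064 -0.002  0.149]
hub [ 0.5435 -0.0609  0.0726] [0.0298 0.0322 0.0089] [ 0.5458 -0.0627  0.0716]
[ 0.4272 -0.0477  0.0707] [0.0506 0.0505 0.0362] [ 0.427  -0.0481  0.0659]
[ 0.593  -0.1685  0.0704] [0.0519 0.0605 0.0366] [ 0.5911 -0.1694  0.0648]
[0.6178 0.0326 0.0709] [0.0485 0.0489 0.0374] [0.6162 0.0325 0.0656]
```

View pics/top_c.png

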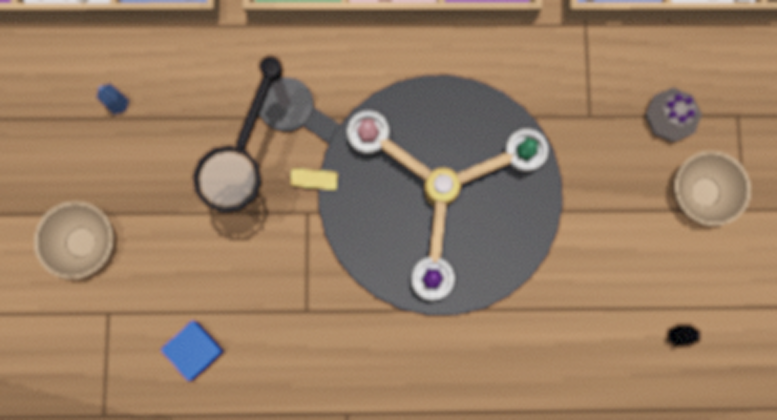

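View pics/side0.png

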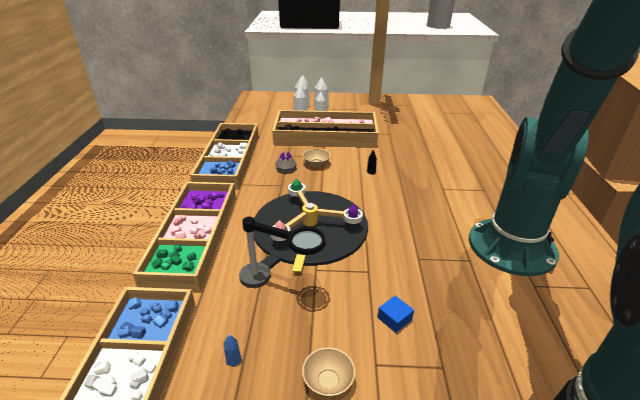

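Top view (2.1x crop): hub (442,185), amethyst dish (432,278), rose (367,131), green (527,148), tongue (314,179), loupe pivot (270,68), lens (227,178). The side view agrees. I'll now measure the tongue, plinth and loupe precisely.

Run:
```python
from h import *
from scipy.optimize import least_squares
P=np.load("top.npy"); im=cv2.imread("pics/top0.png"); hsv=cv2.cvtColor(im,cv2.COLOR_BGR2HSV).astype(int); z=P[...,2]
# dish rims: white pixels z 52..66
H=np.array([.546,-.061])
for it in range(2):
  cs=[]
  for p in [(.427,-.048),(.591,-.17),(.617,.0326)]:
    m=(z>.05)&(z<.066)&(hsv[...,1]<60)&(hsv[...,2]>130)&(np.hypot(P[...,0]-p[0],P[...,1]-p[1])<.034)
    Q=P[m][:,:2]; f=least_squares(lambda c:np.hypot(*(Q-c).T)-.0235,p,loss="soft_l1",f_scale=.003).x
    cs.append(f); print("dish",m.sum(),f.round(4))
cs=np.array(cs)
f=least_squares(lambda v:[w for i,k in enumerate(cs) for w in (k-v[:2]-.12*np.array([np.cos(v[2]-i*0+[0,2*np.pi/3,-2*np.pi/3][i]),np.sin(v[2]+[0,2*np.pi/3,-2*np.pi/3][i])]))],[.546,-.061,np.pi]).x
f2=least_squares(lambda v:np.hypot(*(cs-v).T)-.12,H).x
print("hub fit",f,f2)
H=f[:2]
for k in cs: print(np.hypot(*(k-H)),np.degrees(np.arctan2(*(k-H)[::-1])))
# plinth: dark, z 8..18
m=(z>.004)&(z<.02)&(hsv[...,2]<110)&(hsv[...,1]<60)&(np.hypot(P[...,0]-H[0],P[...,1]-H[1])<.19)
c,_=cv2.findContours(m.astype(np.uint8),cv2.RETR_EXTERNAL,cv2.CHAIN_APPROX_NONE); c=max(c,key=len)[:,0]
Q=P[c[:,1],c[:,0]][:,:2]; g=least_squares(lambda v:np.hypot(*(Q-v[:2]).T)-v[2],[*H,.165],loss="soft_l1",f_scale=.002).x; print("plinth",g)
# tongue yellow
m=(hsv[...,0]>20)&(hsv[...,0]<35)&(hsv[...,1]>80)&(z>.0)&(z<.04)&(hsv[...,2]>150)
n,l,st,ce=cv2.connectedComponentsWithStats(m.astype(np.uint8))
for i in range(1,n):
  if st[i,4]>40:
    Q=P[l==i]; mu=Q.mean(0); d=mu[:2]-H; e=np.linalg.svd(Q[:,:2]-mu[:2])[2][0] if len(Q)<3000 else 0
    r=Q[:,:2]-H; print("tongue",st[i],mu.round(4),"ang",np.degrees(np.arctan2(d[1],d[0])),"axis",e,np.hypot(*d),np.hypot(*r.T).min(),np.hypot(*r.T).max())
Q=np.load("loupe.npy"); C=Q[Q[:,2]>.1735][:,:2]
print("cap mid",(C.min(0)+C.max(0))/2,np.ptp(C,0))
R=Q[Q[:,1]>0][:,:2]
# foot disc, dark near pivot
m=(z>.003)&(z<.03)&(hsv[...,2]<120)&(hsv[...,1]<80)&(np.hypot(P[...,0]-.645,P[...,1]-.15)<.07)
print("foot",np.c_[P[m].mean(0)],m.sum())
# lens: fit outer rim by black px
m=(z>.15)&(z<.175)&(np.hypot(P[...,0]-.52,P[...,1]-.2)<.06)
c,_=cv2.findContours(m.astype(np.uint8),cv2.RETR_EXTERNAL,cv2.CHAIN_APPROX_NONE); c=max(c,key=len)[:,0]
Q=P[c[:,1],c[:,0]][:,:2]; print("lens",least_squares(lambda v:np.hypot(*(Q-v[:2]).T)-.0375,[.53,.2],loss="soft_l1",f_scale=.002).x)
```

```text
dish 115 [ 0.4272 -0.0485]
dish 130 [ 0.593  -0.1729]
dish 129 [0.6184 0.0331]
dish 115 [ 0.4272 -0.0485]
dish 130 [ 0.593  -0.1729]
dish 129 [0.6184 0.0331]
hub fit [ 0.54617902 -0.06276278  3.02065719] [ 0.54618889 -0.06255185]
0.11983473835048254 173.1712654978709
0.11962995248779731 -66.97303478947168
0.11999352927745381 53.014494118823464
plinth [ 0.54979661 -0.06285377  0.15328313]
tongue [258 190  23  11 182] [0.5646 0.1048 0.0141] ang 83.7307757914372 axis [-0.10101755 -0.99488464] 0.16856811556339057 0.13906021842681313 0.20353435725638283
cap mid [0.58964151 0.16547666] [0.18421459 0.06453943]
foot [[0.65696992]
 [0.13053567]
 [0.01222896]] 544
lens [0.5363226 0.1934386]
```

Findings:
- Hub (0.546, -0.063), amethyst at 173°, tongue at about 84°, so the carousel needs about -89°.
- Viewing place (0.559, 0.057).
- Loupe pivot about (0.668, 0.145), loupe needs about +59° anticlockwise.

All the radii agree with the given sizes. Next I'll shut the fingers and approach.

>>> apply_moves:
  steps:
    - {"x":20,"y":-30,"z":20,"fingers":0}
    - {"x":50,"y":-75,"z":45,"az":-6,"fingers":0}
    - {"x":80,"y":-125,"z":55,"az":-13,"fingers":0}
    - {"x":110,"y":-180,"z":55,"az":-20,"fingers":0}
    - {"x":140,"y":-235,"z":55,"az":-27,"fingers":0}
    - {"x":165,"y":-290,"z":55,"az":-34,"fingers":0}
    - {"x":185,"y":-345,"z":55,"az":-41,"fingers":0}
    - {"x":200,"y":-400,"z":55,"az":-48,"fingers":0}
    - {"x":210,"y":-455,"z":55,"az":-55,"fingers":0}
    - {"x":215,"y":-510,"z":55,"az":-62,"fingers":0}
    - {"x":220,"y":-565,"z":55,"az":-69,"fingers":0}
    - {"x":223,"y":-620,"z":55,"az":-76,"fingers":0}

```text
schema error: expected keys x, y, z, ax, ay, az, fingers
```

>>> apply_moves:
  steps:
    - {"y":-50}
    - {"y":-100}
    - {"y":-140}
    - {"y":-146}
    - {"y":-146}

```text
schema error: expected keys x, y, z, ax, ay, az, fingers
```

Run:
```python
from h import *
from scipy.spatial.transform import Rotation as R
s=robot.get_state(); print(s["clock"],s["eef_pos"],s["q"],s["finger_gap"],s["ft_force"],robot.tips_ahead); print(R.from_quat(s["ee_rot"]).as_matrix().round(3))
im,P=cloud("side"); cv2.imwrite("pics/s1.png",cv2.resize(im[100:300,200:460],None,fx=3,fy=3)[:600,:780])
```

```text
1.3 [0.25460603 0.6788367  0.24832643] [-1.30546786  0.5911719   0.04839521  1.60848984 -0.033279    0.94269154
 -0.03372997] 1.001316473661506 [ 0.08405335  0.39639784 -0.04871498] 0.017
[[-0.936  0.351  0.   ]
 [ 0.351  0.936  0.   ]
 [-0.     0.    -1.   ]]
```

View pics/s1.png

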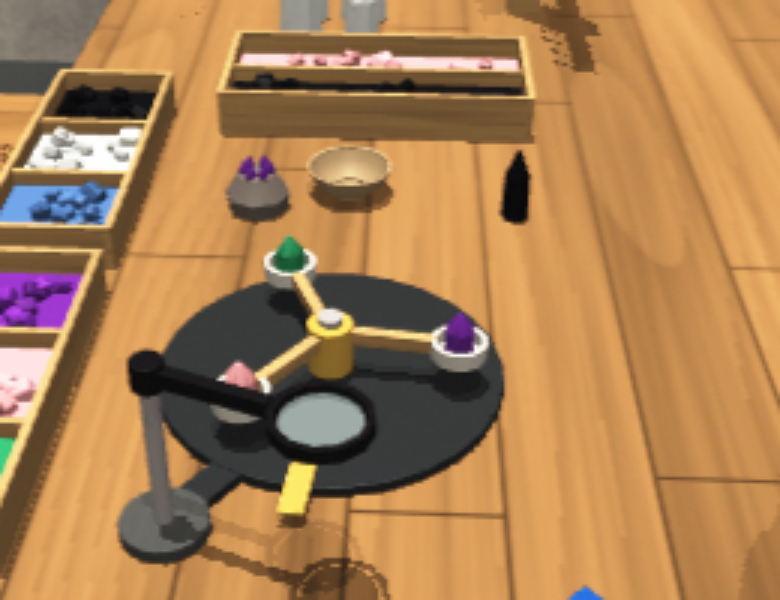

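The moves were refused because every row needs all its keys, and nothing moved. The picture shows the unmoved scene (hub ~(330,330), amethyst ~(460,340)). I'll resend with all keys.

>>> apply_moves:
  steps:
    - {"x":20,"y":-30,"z":20,"ax":0,"ay":0,"az":0,"fingers":0}
    - {"x":50,"y":-75,"z":45,"ax":0,"ay":0,"az":-6,"fingers":0}
    - {"x":80,"y":-125,"z":55,"ax":0,"ay":0,"az":-13,"fingers":0}
    - {"x":110,"y":-180,"z":55,"ax":0,"ay":0,"az":-20,"fingers":0}
    - {"x":140,"y":-235,"z":55,"ax":0,"ay":0,"az":-27,"fingers":0}
    - {"x":165,"y":-290,"z":55,"ax":0,"ay":0,"az":-34,"fingers":0}
    - {"x":185,"y":-345,"z":55,"ax":0,"ay":0,"az":-41,"fingers":0}
    - {"x":200,"y":-400,"z":55,"ax":0,"ay":0,"az":-48,"fingers":0}
    - {"x":210,"y":-455,"z":55,"ax":0,"ay":0,"az":-55,"fingers":0}
    - {"x":215,"y":-510,"z":55,"ax":0,"ay":0,"az":-62,"fingers":0}
    - {"x":220,"y":-565,"z":55,"ax":0,"ay":0,"az":-69,"fingers":0}
    - {"x":223,"y":-620,"z":55,"ax":0,"ay":0,"az":-76,"fingers":0}

```text
clock: 2.85
eef_pos: [0.4779, 0.0571, 0.3038]
ee_rot: [0.748, 0.664, 0.001, 0.0]
ft_force: [-0.5, -0.5, -0.4]
finger_gap: -0.0
```

>>> apply_moves:
  steps:
    - {"x":0,"y":-50,"z":0,"ax":0,"ay":0,"az":0,"fingers":0}
    - {"x":0,"y":-100,"z":0,"ax":0,"ay":0,"az":0,"fingers":0}
    - {"x":0,"y":-140,"z":-20,"ax":0,"ay":0,"az":0,"fingers":0}
    - {"x":0,"y":-148,"z":-60,"ax":0,"ay":0,"az":0,"fingers":0}
    - {"x":0,"y":-148,"z":-110,"ax":0,"ay":0,"az":0,"fingers":0}
    - {"x":0,"y":-148,"z":-160,"ax":0,"ay":0,"az":0,"fingers":0}
    - {"x":0,"y":-148,"z":-190,"ax":0,"ay":0,"az":0,"fingers":0}
    - {"x":0,"y":-148,"z":-190,"ax":0,"ay":0,"az":0,"fingers":0}

```text
clock: 3.85
eef_pos: [0.4764, -0.089, 0.1118]
ee_rot: [0.746, 0.665, -0.001, -0.002]
ft_force: [0.1, 0.3, 0.1]
finger_gap: -0.001
```

Run:
```python
from h import *
from scipy.spatial.transform import Rotation as R
s=robot.get_state(); print(s["clock"],s["eef_pos"],s["q"],s["ft_force"],robot.tips_ahead); print(R.from_quat(s["ee_rot"]).as_matrix().round(3))
im,P=cloud("side"); cv2.imwrite("pics/s2.png",cv2.resize(im[100:300,200:460],None,fx=3,fy=3))
```

```text
3.85 [ 0.47638955 -0.08897301  0.11178933] [-0.17322997  0.55301344  0.35763497  2.24994641 -0.47573353  0.41335365
  0.4617019 ] [0.11717804 0.25451662 0.07740553] 0.017
[[ 0.114  0.993 -0.004]
 [ 0.993 -0.114  0.001]
 [ 0.    -0.004 -1.   ]]
```

View pics/s2.png

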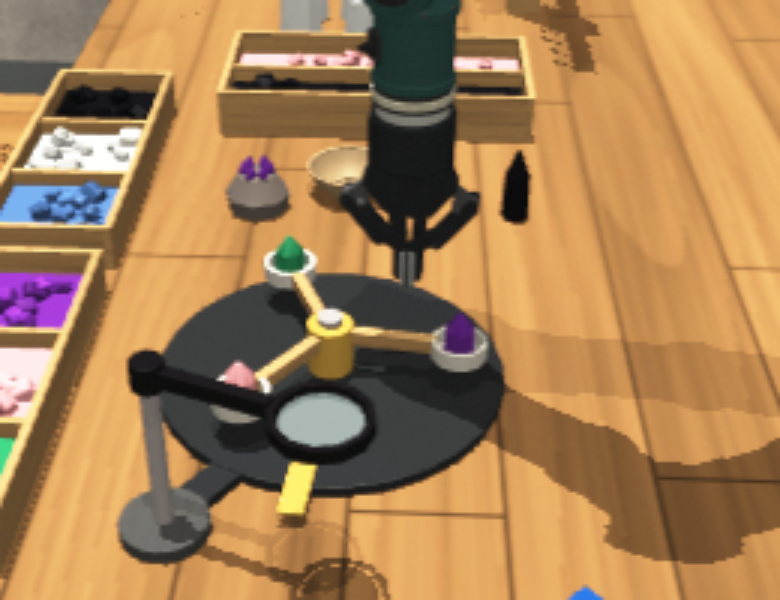

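The shut gripper's knuckles flare along the tool's y, which points radially towards the stone. I'll turn 90° so the flare lies tangentially before lowering.

>>> apply_moves:
  steps:
    - {"x":0,"y":0,"z":0,"ax":0,"ay":0,"az":10,"fingers":0}
    - {"x":0,"y":0,"z":0,"ax":0,"ay":0,"az":20,"fingers":0}
    - {"x":0,"y":0,"z":0,"ax":0,"ay":0,"az":30,"fingers":0}
    - {"x":0,"y":0,"z":0,"ax":0,"ay":0,"az":40,"fingers":0}
    - {"x":0,"y":0,"z":0,"ax":0,"ay":0,"az":50,"fingers":0}
    - {"x":0,"y":0,"z":0,"ax":0,"ay":0,"az":60,"fingers":0}
    - {"x":0,"y":0,"z":0,"ax":0,"ay":0,"az":70,"fingers":0}
    - {"x":0,"y":0,"z":0,"ax":0,"ay":0,"az":80,"fingers":0}
    - {"x":0,"y":0,"z":0,"ax":0,"ay":0,"az":90,"fingers":0}
    - {"x":0,"y":0,"z":-20,"ax":0,"ay":0,"az":90,"fingers":0}
    - {"x":0,"y":0,"z":-45,"ax":0,"ay":0,"az":90,"fingers":0}
    - {"x":0,"y":0,"z":-53,"ax":0,"ay":0,"az":90,"fingers":0}

```text
clock: 5.4
eef_pos: [0.4783, -0.0896, 0.0609]
ee_rot: [0.057, 0.998, -0.001, 0.001]
ft_force: [0.4, 0.2, 0.4]
finger_gap: -0.001
```

Run:
```python
from h import *
from scipy.spatial.transform import Rotation as R
s=robot.get_state(); print(s["clock"],s["eef_pos"],s["q"],s["ft_force"]); M=R.from_quat(s["ee_rot"]).as_matrix();print(M.round(3))
im,P=cloud("side"); cv2.imwrite("pics/s3.png",cv2.resize(im[100:300,200:460],None,fx=3,fy=3))
# plan: arm angle phi from 173.1-> ; TCP offset behind arm
H=np.array([.546,-.0627]); p0=s["eef_pos"][:2]
for off in (.020,):
  for d in range(0,96,5):
    a=np.radians(173.1-d); q=H+.066*np.array([np.cos(a),np.sin(a)])+off*np.array([-np.sin(a),np.cos(a)])
    print(d,((q-p0)*1000).round(1))
```

```text
5.4 [ 0.47834398 -0.08962535  0.06091468] [ 0.11686266  0.62191506 -0.03442547  2.25576062  0.08231119  0.26358619
  1.46578491] [0.39372883 0.15791693 0.3944514 ]
[[-0.993  0.114  0.001]
 [ 0.114  0.993 -0.001]
 [-0.001 -0.001 -1.   ]]
0 [-0.3 15. ]
5 [-1. 21.]
10 [-1.3 27. ]
15 [-1. 33.]
20 [-0.3 39. ]
25 [ 1.1 44.8]
30 [ 2.9 50.6]
35 [ 5.2 56.1]
40 [ 8.  61.5]
45 [11.2 66.5]
50 [14.9 71.3]
55 [18.9 75.7]
60 [23.4 79.8]
65 [28.1 83.4]
70 [33.2 86.7]
75 [38.6 89.4]
80 [44.1 91.7]
85 [49.9 93.6]
90 [55.7 94.9]
95 [61.7 95.6]
```

View pics/s3.png

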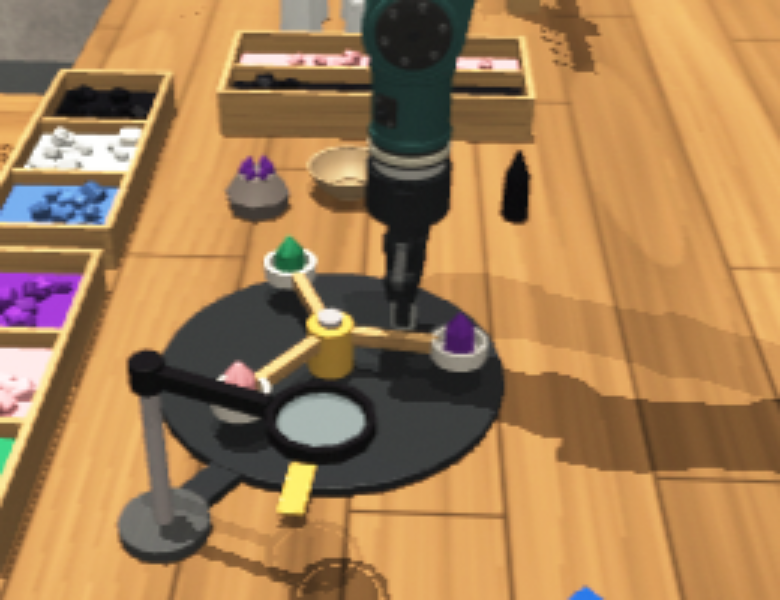

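The fingertip (402,320) stands behind the amethyst's arm, clear of both stones. Pushing in arcs now.

>>> apply_moves:
  steps:
    - {"x":0,"y":5,"z":0,"ax":0,"ay":0,"az":0,"fingers":0}
    - {"x":0,"y":10,"z":0,"ax":0,"ay":0,"az":0,"fingers":0}
    - {"x":0,"y":15,"z":0,"ax":0,"ay":0,"az":0,"fingers":0}
    - {"x":-1,"y":18,"z":0,"ax":0,"ay":0,"az":-2.5,"fingers":0}
    - {"x":-1,"y":21,"z":0,"ax":0,"ay":0,"az":-5,"fingers":0}
    - {"x":-1,"y":27,"z":0,"ax":0,"ay":0,"az":-10,"fingers":0}
    - {"x":-1,"y":33,"z":0,"ax":0,"ay":0,"az":-15,"fingers":0}
    - {"x":0,"y":39,"z":0,"ax":0,"ay":0,"az":-20,"fingers":0}
    - {"x":1,"y":45,"z":0,"ax":0,"ay":0,"az":-25,"fingers":0}
    - {"x":3,"y":50.5,"z":0,"ax":0,"ay":0,"az":-30,"fingers":0}
    - {"x":4,"y":53.5,"z":0,"ax":0,"ay":0,"az":-32.5,"fingers":0}
    - {"x":5,"y":56,"z":0,"ax":0,"ay":0,"az":-35,"fingers":0}

```text
clock: 6.95
eef_pos: [0.4822, -0.0331, 0.0602]
ee_rot: [0.356, 0.935, -0.0, -0.0]
ft_force: [-0.9, -0.8, 0.7]
finger_gap: -0.004
```

```bash
cat >> h.py <<'E'
from scipy.optimize import least_squares
H=np.array([.546,-.0627])
def status():
    s=robot.get_state(); print(s["clock"],s["eef_pos"].round(4),s["ft_force"].round(2))
    im,P=cloud("side"); hsv=cv2.cvtColor(im,cv2.COLOR_BGR2HSV).astype(int); z=P[...,2]
    im2,P2=cloud("top"); h2=cv2.cvtColor(im2,cv2.COLOR_BGR2HSV).astype(int)
    for n,I,h,Q in(("side",im,hsv,P),("top",im2,h2,P2)):
        r=np.hypot(Q[...,0]-H[0],Q[...,1]-H[1])
        for nm,a,b in(("ame",132,158),("rose",165,180),("rose2",0,9),("green",55,90)):
            m=(r>.095)&(r<.145)&(Q[...,2]>.055)&(Q[...,2]<.095)&(h[...,0]>=a)&(h[...,0]<=b)&(h[...,1]>70)
            if m.sum()>8:
                c=np.median(Q[m],0); print(n,nm,m.sum(),c.round(4),"r,ang",np.hypot(*(c[:2]-H)).round(4),np.degrees(np.arctan2(c[1]-H[1],c[0]-H[0])).round(1))
    return im,im2
E
python3 -c "
from h import *
im,_=status(); cv2.imwrite('pics/s4.png',cv2.resize(im[100:300,200:460],None,fx=3,fy=3))"
```

```text
6.95 [ 0.4822 -0.0331  0.0602] [-0.91 -0.78  0.74]
side ame 119 [0.4544 0.0239 0.0709] r,ang 0.126 136.6
side rose2 93 [ 0.6563 -0.0145  0.0687] r,ang 0.1203 23.6
side green 45 [ 0.527  -0.1697  0.069 ] r,ang 0.1087 -100.1
top rose 13 [ 0.6484 -0.0218  0.071 ] r,ang 0.1103 21.8
top green 63 [ 0.5206 -0.1767  0.0785] r,ang 0.1168 -102.6
```

>>> apply_moves:
  steps:
    - {"x":1.5,"y":3,"z":0,"ax":0,"ay":0,"az":-2.5,"fingers":0}
    - {"x":3,"y":5.5,"z":0,"ax":0,"ay":0,"az":-5,"fingers":0}
    - {"x":6,"y":10.5,"z":0,"ax":0,"ay":0,"az":-10,"fingers":0}
    - {"x":9.5,"y":15,"z":0,"ax":0,"ay":0,"az":-15,"fingers":0}
    - {"x":13.5,"y":19.5,"z":0,"ax":0,"ay":0,"az":-20,"fingers":0}
    - {"x":18,"y":23.5,"z":0,"ax":0,"ay":0,"az":-25,"fingers":0}
    - {"x":23,"y":27.5,"z":0,"ax":0,"ay":0,"az":-30,"fingers":0}
    - {"x":28,"y":30.5,"z":0,"ax":0,"ay":0,"az":-35,"fingers":0}
    - {"x":31,"y":32,"z":0,"ax":0,"ay":0,"az":-37.5,"fingers":0}
    - {"x":33.5,"y":33.5,"z":0,"ax":0,"ay":0,"az":-40,"fingers":0}
    - {"x":36,"y":34.5,"z":0,"ax":0,"ay":0,"az":-42.5,"fingers":0}
    - {"x":39,"y":35.5,"z":0,"ax":0,"ay":0,"az":-45,"fingers":0}

```text
clock: 8.55
eef_pos: [0.5214, 0.0025, 0.0602]
ee_rot: [0.687, 0.727, -0.0, -0.0]
ft_force: [-2.0, 0.6, 0.1]
finger_gap: -0.001
```

```bash
python3 -c "
from h import *
im,_=status(); cv2.imwrite('pics/s5.png',cv2.resize(im[100:300,200:460],None,fx=3,fy=3))"
```

```text
8.55 [0.5214 0.0025 0.0602] [-2.02  0.61  0.12]
side rose2 73 [ 0.6519 -0.1044  0.0674] r,ang 0.1138 -21.5
side green 87 [ 0.4476 -0.1224  0.0713] r,ang 0.1151 -148.7
top rose 10 [ 0.643  -0.1087  0.0715] r,ang 0.1074 -25.4
top green 56 [ 0.4448 -0.1264  0.0788] r,ang 0.1196 -147.8
```

View pics/s5.png

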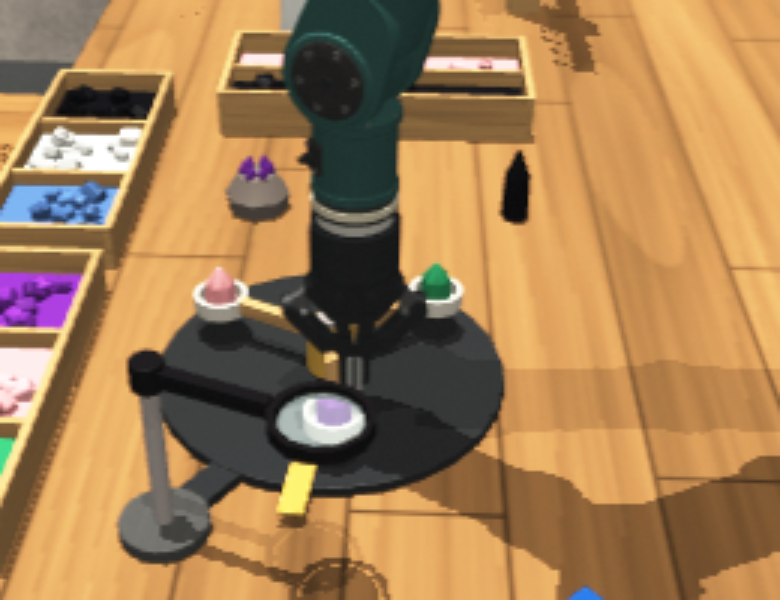

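The amethyst shows through the lens at (330,410), nearly lined up. Green's angle puts the turn at about 81°, so about 8.5° is left.

>>> apply_moves:
  steps:
    - {"x":3,"y":1,"z":0,"ax":0,"ay":0,"az":-2.5,"fingers":0}
    - {"x":6,"y":2,"z":0,"ax":0,"ay":0,"az":-5,"fingers":0}
    - {"x":8,"y":2.5,"z":0,"ax":0,"ay":0,"az":-7,"fingers":0}
    - {"x":9.5,"y":3,"z":0,"ax":0,"ay":0,"az":-8.5,"fingers":0}
    - {"x":9.5,"y":3,"z":0,"ax":0,"ay":0,"az":-8.5,"fingers":0}
    - {"x":4,"y":3,"z":0,"ax":0,"ay":0,"az":-8.5,"fingers":0}
    - {"x":-6,"y":4,"z":0,"ax":0,"ay":0,"az":-8.5,"fingers":0}
    - {"x":-6,"y":4,"z":30,"ax":0,"ay":0,"az":-8.5,"fingers":0}
    - {"x":-6,"y":4,"z":80,"ax":0,"ay":0,"az":-8.5,"fingers":0}
    - {"x":-20,"y":4,"z":130,"ax":0,"ay":0,"az":-8.5,"fingers":0}
    - {"x":-60,"y":0,"z":170,"ax":0,"ay":0,"az":-8.5,"fingers":0}
    - {"x":-70,"y":-30,"z":200,"ax":0,"ay":0,"az":-8.5,"fingers":0}

```text
clock: 10.15
eef_pos: [0.448, -0.0262, 0.2607]
ee_rot: [0.736, 0.677, -0.0, -0.002]
ft_force: [1.1, -0.1, 0.2]
finger_gap: 0.003
```

```bash
cat >> h.py <<'E'
def dishes():
    im,P=cloud("top"); hsv=cv2.cvtColor(im,cv2.COLOR_BGR2HSV).astype(int); z=P[...,2]
    for a0 in (83.8,-156.2,-36.2):
        p=H+.12*np.array([np.cos(np.radians(a0)),np.sin(np.radians(a0))])
        m=(z>.05)&(z<.066)&(hsv[...,1]<60)&(hsv[...,2]>130)&(np.hypot(P[...,0]-p[0],P[...,1]-p[1])<.04)
        if m.sum()<40: print("hidden",a0,m.sum()); continue
        Q=P[m][:,:2]; f=least_squares(lambda c:np.hypot(*(Q-c).T)-.0235,p,loss="soft_l1",f_scale=.003).x
        print("dish",a0,m.sum(),f.round(4),np.hypot(*(f-H)).round(4),np.degrees(np.arctan2(*(f-H)[::-1])).round(2))
    return im
E
python3 -c "
from h import *
status(); im=dishes(); cv2.imwrite('pics/t6.png',cv2.resize(im[110:310,180:450],None,fx=2.9,fy=2.9))"
```

```text
10.15 [ 0.448  -0.0262  0.2607] [ 1.1  -0.12  0.16]
side rose2 74 [ 0.643  -0.1205  0.0679] r,ang 0.1129 -30.8
side green 88 [ 0.4386 -0.1058  0.0708] r,ang 0.1157 -158.1
top ame 61 [0.5516 0.0559 0.0775] r,ang 0.1187 87.3
top rose 15 [ 0.6367 -0.1221  0.0718] r,ang 0.1085 -33.2
top green 22 [ 0.4359 -0.1178  0.0802] r,ang 0.1231 -153.4
dish 83.8 128 [0.5548 0.0569] 0.1199 85.81
dish -156.2 64 [ 0.4391 -0.1148] 0.1189 -154.03
dish -36.2 133 [ 0.6457 -0.1299] 0.1202 -33.96
```

View pics/t6.png

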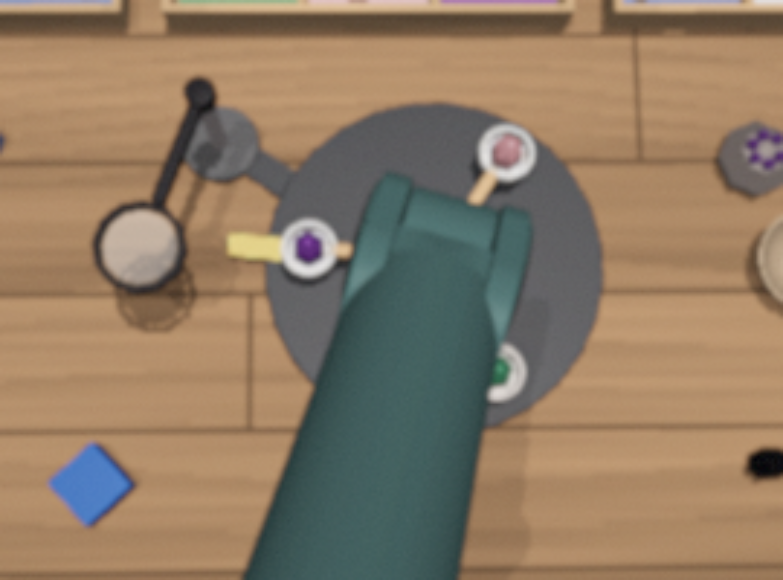

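The dish sits at the tongue (amethyst at (308,247), tongue at (255,247)). It fits at 85.8° against 83.8°, about 4–6 mm off, which is inside tolerance. Next, the magnifier: plan the arc.

```bash
cat >> h.py <<'E'
def loupe():
    im,P=cloud("top"); z=P[...,2]
    m=(z>.14)&(z<.19)&(P[...,1]>-.02)&(P[...,0]>.45)&(P[...,0]<.72)
    n,l,st,_=cv2.connectedComponentsWithStats(m.astype(np.uint8)); i=1+np.argmax(st[1:,4]); m=l==i
    Q=P[m]; c=Q[(Q[:,2]>.171)&(Q[:,0]>.62)]; print("cap",len(c),c.mean(0).round(4),c.min(0).round(4),c.max(0).round(4))
    return im,Q
E
python3 - <<'E'
from h import *
s=robot.get_state(); print(s["eef_pos"],s["q"])
im,Q=loupe()
# joint fit: ring of outer r .0385 + bar: rim centre from extreme contour of the convex hull far from pivot
V=H+.12*np.array([np.cos(np.radians(84)),np.sin(np.radians(84))]); print("V",V)
hull=cv2.convexHull(Q[:,:2].astype(np.float32))[:,0]
f=least_squares(lambda v:np.hypot(*(hull[hull[:,0]<.57]-v).T)-.0385,[.536,.193],loss="soft_l1",f_scale=.002).x; print("lens",f)
d=f-V; L=np.hypot(*d); M=(f+V)/2; n=np.array([d[1],-d[0]])/L; pv=M+n*np.sqrt(.141**2-L*L/4); print("pivot",pv)
a=np.degrees(np.arctan2(*(f-pv)[::-1])); b=np.degrees(np.arctan2(*(V-pv)[::-1]))%360; print(a,b)
for k in [-12]+list(range(0,66,5)):
    t=np.radians(a+max(k,0)); off=.017+(.014 if k<0 else 0)
    q=pv+.072*np.array([np.cos(t),np.sin(t)])+off*np.array([np.sin(t),-np.cos(t)]); print(k,(q*1000).round(1))
E
```

```text
[ 0.45091047 -0.0286635   0.26148519] [-0.61236226  0.28072272  0.71205905  2.21152194 -0.27774704  0.73167254
  0.19756614]
cap 112 [0.6631 0.1471 0.1746] [0.6218 0.1333 0.171 ] [0.6817 0.1672 0.1799]
V [0.55854342 0.05664263]
lens [0.53580969 0.19365095]
pivot [0.66823633 0.14523419]
159.91698174113148 218.92546778478612
-12 [611.3 199.1]
0 [606.5 185.9]
5 [603.1 180.4]
10 [600.3 174.6]
15 [598.  168.5]
20 [596.3 162.3]
25 [595. 156.]
30 [594.4 149.6]
35 [594.3 143.1]
40 [594.8 136.7]
45 [595.8 130.3]
50 [597.4 124.1]
55 [599.5 118. ]
60 [602.1 112.1]
65 [605.2 106.4]
```

>>> apply_moves:
  steps:
    - {"x":10,"y":15,"z":25,"ax":0,"ay":0,"az":0,"fingers":0}
    - {"x":40,"y":55,"z":30,"ax":0,"ay":0,"az":-4,"fingers":0}
    - {"x":70,"y":100,"z":30,"ax":0,"ay":0,"az":-8,"fingers":0}
    - {"x":100,"y":145,"z":30,"ax":0,"ay":0,"az":-12,"fingers":0}
    - {"x":130,"y":190,"z":30,"ax":0,"ay":0,"az":-15,"fingers":0}
    - {"x":155,"y":225,"z":30,"ax":0,"ay":0,"az":-15,"fingers":0}
    - {"x":161,"y":232,"z":30,"ax":0,"ay":0,"az":-15,"fingers":0}
    - {"x":161,"y":232,"z":10,"ax":0,"ay":0,"az":-15,"fingers":0}
    - {"x":161,"y":232,"z":-30,"ax":0,"ay":0,"az":-15,"fingers":0}
    - {"x":161,"y":232,"z":-70,"ax":0,"ay":0,"az":-15,"fingers":0}
    - {"x":161,"y":232,"z":-97,"ax":0,"ay":0,"az":-15,"fingers":0}
    - {"x":161,"y":232,"z":-97,"ax":0,"ay":0,"az":-15,"fingers":0}

```text
clock: 11.85
eef_pos: [0.609, 0.2019, 0.1599]
ee_rot: [0.82, 0.572, -0.004, -0.001]
ft_force: [0.6, -0.3, -0.2]
finger_gap: -0.003
```

```bash
python3 -c "
from h import *
im,_=status(); s=robot.get_state(); print(s['q'],s['ee_rot']); cv2.imwrite('pics/s7.png',cv2.resize(im[100:300,200:460],None,fx=3,fy=3))"
```

```text
11.85 [0.609  0.2019 0.1599] [ 0.57 -0.3  -0.16]
side green 85 [ 0.4388 -0.1057  0.0719] r,ang 0.1155 -158.2
top ame 58 [0.5512 0.056  0.0787] r,ang 0.1188 87.5
top rose 11 [ 0.6352 -0.1246  0.0703] r,ang 0.1085 -34.8
top green 53 [ 0.4371 -0.1127  0.0782] r,ang 0.1198 -155.3
[-0.78530028  0.66855974  0.59539176  1.87760999 -0.52872777  0.75880882
 -0.24731418] [ 8.19989329e-01  5.72378436e-01 -6.44364749e-04  1.02874747e-04]
```

View pics/s7.png

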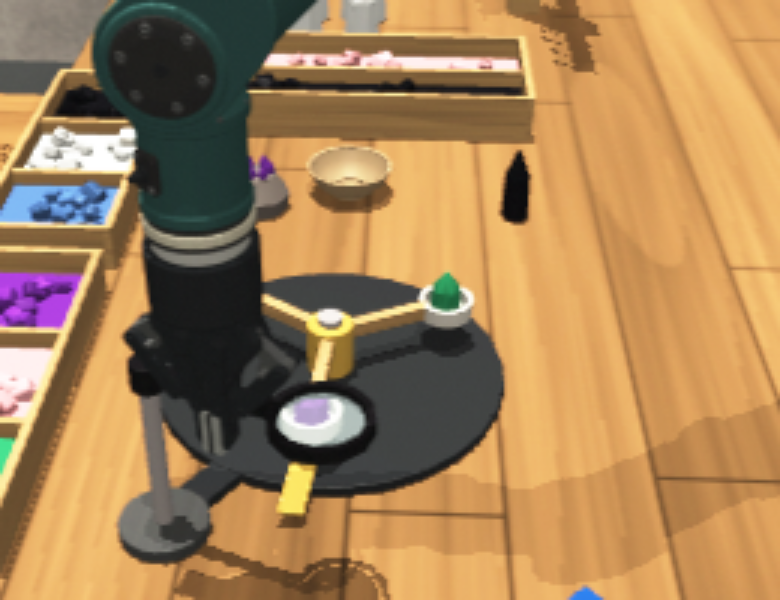

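The finger stands on the near side of the bar, clear of the rim. Push.

>>> apply_moves:
  steps:
    - {"x":-1,"y":-5,"z":0,"ax":0,"ay":0,"az":0,"fingers":0}
    - {"x":-2,"y":-10,"z":0,"ax":0,"ay":0,"az":0,"fingers":0}
    - {"x":-3.5,"y":-16,"z":0,"ax":0,"ay":0,"az":0,"fingers":0}
    - {"x":-7,"y":-21.5,"z":0,"ax":0,"ay":0,"az":5,"fingers":0}
    - {"x":-10,"y":-27.5,"z":0,"ax":0,"ay":0,"az":10,"fingers":0}
    - {"x":-12,"y":-33.5,"z":0,"ax":0,"ay":0,"az":15,"fingers":0}
    - {"x":-14,"y":-39.5,"z":0,"ax":0,"ay":0,"az":20,"fingers":0}
    - {"x":-15,"y":-46,"z":0,"ax":0,"ay":0,"az":25,"fingers":0}
    - {"x":-15.5,"y":-52.5,"z":0,"ax":0,"ay":0,"az":30,"fingers":0}
    - {"x":-15.5,"y":-59,"z":0,"ax":0,"ay":0,"az":35,"fingers":0}
    - {"x":-15,"y":-65.5,"z":0,"ax":0,"ay":0,"az":40,"fingers":0}
    - {"x":-14,"y":-71.5,"z":0,"ax":0,"ay":0,"az":45,"fingers":0}

```text
clock: 13.45
eef_pos: [0.5979, 0.1327, 0.1636]
ee_rot: [0.537, 0.844, -0.0, -0.001]
ft_force: [-0.9, 1.3, 0.4]
finger_gap: 0.001
```

```bash
cat >> h.py <<'E'
def lens(n="side"):
    s=robot.get_state(); print(s["clock"],s["eef_pos"].round(4),s["ft_force"].round(2))
    pv=np.array([.6682,.1452]); im,P=cloud(n); z=P[...,2]; h=cv2.cvtColor(im,cv2.COLOR_BGR2HSV)
    r=np.hypot(P[...,0]-pv[0],P[...,1]-pv[1]); m=(z>.152)&(z<.176)&(r>.1)&(r<.19)&(h[...,2]<70)
    nn,l,st,_=cv2.connectedComponentsWithStats(m.astype(np.uint8)); 
    m=l==1+np.argmax(st[1:,4]); Q=P[m][:,:2]; mu=(Q.min(0)+Q.max(0))/2
    f=least_squares(lambda v:np.hypot(*(Q-v).T)-.035,mu,loss="soft_l1",f_scale=.003).x
    print(n,m.sum(),"lens",f.round(4),"r",np.hypot(*(f-pv)).round(4),"ang",(np.degrees(np.arctan2(*(f-pv)[::-1]))%360).round(1))
    return im
E
python3 -c "
from h import *
lens('side'); lens('top')"
```

```text
13.45 [0.5979 0.1327 0.1636] [-0.94  1.34  0.43]
side 279 lens [0.5394 0.0907] r 0.1399 ang 202.9
13.5 [0.5984 0.1313 0.1637] [ 0.83 -0.76  0.05]
top 40 lens [0.5434 0.0856] r 0.1383 ang 205.5
```

>>> apply_moves:
  steps:
    - {"x":1,"y":-3,"z":0,"ax":0,"ay":0,"az":2.5,"fingers":0}
    - {"x":1.5,"y":-6,"z":0,"ax":0,"ay":0,"az":5,"fingers":0}
    - {"x":2.5,"y":-9,"z":0,"ax":0,"ay":0,"az":7.5,"fingers":0}
    - {"x":3.5,"y":-12,"z":0,"ax":0,"ay":0,"az":10,"fingers":0}
    - {"x":4.5,"y":-14.5,"z":0,"ax":0,"ay":0,"az":12,"fingers":0}
    - {"x":4.5,"y":-14.5,"z":0,"ax":0,"ay":0,"az":12,"fingers":0}

```text
clock: 14.3
eef_pos: [0.6033, 0.118, 0.1634]
ee_rot: [0.447, 0.894, 0.0, 0.0]
ft_force: [-0.1, 0.5, -0.7]
finger_gap: 0.002
```

```bash
python3 -c "
from h import *
lens('side'); lens('top')"
```

```text
14.3 [0.6033 0.118  0.1634] [-0.09  0.47 -0.66]
side 248 lens [0.5545 0.0639] r 0.1398 ang 215.5
14.35 [0.6033 0.1181 0.1634] [0.17 0.11 0.32]
top 65 lens [0.5565 0.06  ] r 0.1405 ang 217.3
```

Lens at about 216.5°, target 218.9°. A small last nudge, then withdraw.

>>> apply_moves:
  steps:
    - {"x":0.5,"y":-1,"z":0,"ax":0,"ay":0,"az":1,"fingers":0}
    - {"x":1,"y":-2,"z":0,"ax":0,"ay":0,"az":2,"fingers":0}
    - {"x":1,"y":-2,"z":0,"ax":0,"ay":0,"az":2,"fingers":0}
    - {"x":-5,"y":6,"z":0,"ax":0,"ay":0,"az":2,"fingers":0}
    - {"x":-13,"y":17,"z":0,"ax":0,"ay":0,"az":2,"fingers":0}
    - {"x":-16,"y":21,"z":20,"ax":0,"ay":0,"az":2,"fingers":0}
    - {"x":-16,"y":21,"z":70,"ax":0,"ay":0,"az":2,"fingers":0}
    - {"x":-20,"y":40,"z":120,"ax":0,"ay":0,"az":2,"fingers":0}
    - {"x":-50,"y":90,"z":130,"ax":0,"ay":0,"az":2,"fingers":0}
    - {"x":-90,"y":130,"z":130,"ax":0,"ay":0,"az":2,"fingers":0}
    - {"x":-120,"y":180,"z":130,"ax":0,"ay":0,"az":2,"fingers":0}
    - {"x":-140,"y":230,"z":130,"ax":0,"ay":0,"az":2,"fingers":0}

```text
clock: 15.9
eef_pos: [0.4614, 0.3499, 0.2951]
ee_rot: [0.431, 0.903, 0.001, 0.0]
ft_force: [1.7, 0.2, 0.1]
finger_gap: 0.003
```

```bash
python3 -c "
from h import *
status(); dishes(); lens('side'); im=lens('top'); cv2.imwrite('pics/t8.png',cv2.resize(im[110:310,180:450],None,fx=2.9,fy=2.9))
for t in ['bowl_left','gift_box','geode','black_point']:
    P=cloud('top')[1]
    for r in regions_of('top',t)[:2]: print(t,r['confidence'],np.nanmedian(P[r['pixels']],0).round(3))
"
```

```text
15.9 [0.4614 0.3499 0.2951] [1.71 0.17 0.14]
side ame 120 [0.5541 0.0651 0.0715] r,ang 0.128 86.4
side rose2 74 [ 0.6426 -0.12    0.0675] r,ang 0.1123 -30.7
top rose 17 [ 0.6367 -0.1247  0.071 ] r,ang 0.1099 -34.4
top green 54 [ 0.4368 -0.1127  0.0794] r,ang 0.1201 -155.4
hidden 83.8 24
dish -156.2 135 [ 0.4387 -0.1152] 0.1194 -153.91
dish -36.2 131 [ 0.6456 -0.13  ] 0.1202 -34.02
16.05 [0.4608 0.3528 0.2946] [-0.07  0.25 -0.47]
side 308 lens [0.5577 0.0606] r 0.1392 ang 217.4
16.1 [0.4623 0.3499 0.2944] [-0.47 -0.89  0.01]
top 86 lens [0.5594 0.0574] r 0.1398 ang 218.9
bowl_left 0.6 [0.488 0.405 0.014]
gift_box 0.91 [0.342 0.256 0.034]
geode 0.76 [ 0.642 -0.374  0.036]
geode 0.55 [ 0.544 -0.088  0.058]
black_point 0.66 [ 0.353 -0.366  0.05 ]
```

View pics/t8.png

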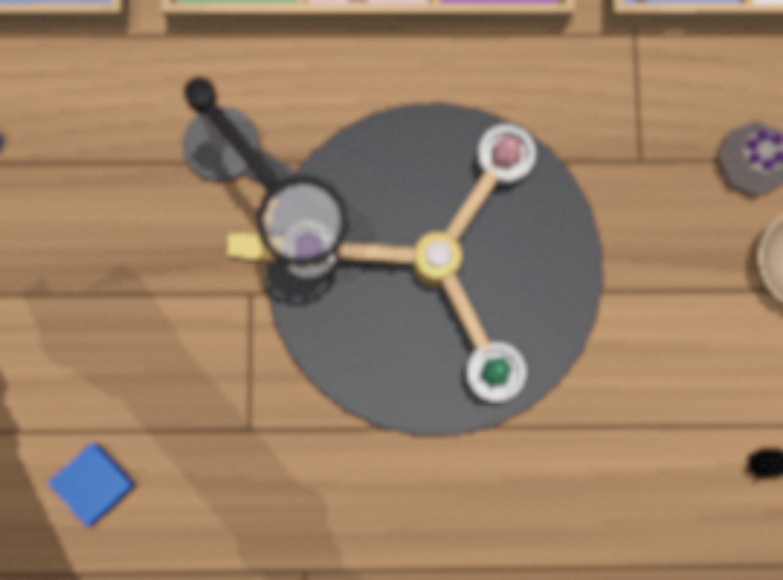

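The lens is at about (0.558, 0.059), within 4 mm of the viewing place (0.559, 0.057) and about 6 mm from the amethyst. The picture shows all the stones upright; the lens offset in it is parallax from its height.

```bash
python3 -c "
from h import *
print(robot.finish_job())"
```

```text
the job is handed in; nothing more can be done
None
```

The amethyst is at the viewing place with the magnifier's lens over it, and I handed the job in at about 16 s of the 64 s allowed. The hand-in reports no verdict, so these are my own last measurements.

I turned the carousel about 87° clockwise by pushing the amethyst's arm with the shut fingertips. I then pushed the magnifier's arm about 59° anticlockwise and drew the robot back clear.

| Check | Measured | Limit |
|---|---|---|
| Amethyst's dish from the viewing place | about 4 mm (arm at about 85.9°, tongue at 83.8°) | – |
| Amethyst from the viewing place | about 6 mm (measured before the magnifier push) | 15 mm |
| Lens from the viewing place | 1–4 mm | 15 mm |
| Lens from the amethyst | about 6–7 mm | 15 mm |

- **Stones:** all three look upright in the last picture, and there was no sign of the robot touching one.
- **Bystanders:** the gift box, geode and black point read within 2 mm of where they started.
    - `bowl_left` read 14 mm off in its median (0.405 against 0.419 m in y). I put that down to the robot arm partly hiding it, since nothing went near it.
    - I did not measure `blue_point` or `bowl_right` again at the end.
- **Disagreements:** the side and top cameras differ by about 3–4 mm on the lens. The side camera puts the amethyst about 9–10 mm from the viewing place, but it was looking at the stone's near face through the lens.
- **Refused moves:** my first two move calls were rejected for missing keys, and nothing moved.

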